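Set the shell tumbler's outer speed ring and start it

ROBOT

A 7-joint arm with a two-finger parallel gripper is mounted at the origin on the work surface. World frame = base frame: x ahead of the robot, y to its left, z up, the work surface at z = 0. Lengths are in m, angles in rad, forces in N, time in s.
With the tool pointing down it reaches from about 0.4 to 0.875 m from the base axis. Payload 19.3 kg.
Tool frame: the origin (TCP) lies midway between the tips of the shut fingers; the grasp point (between the pads) lies 19 mm behind it (arm.grip_point_offset is the distance from the TCP to the grasp point, in m); z points along the fingers, y is the direction in which the jaws open and shut (so a half turn about z gives the same grasp; the last joint's range is limited). The gripper opens to 85 mm and grips with 20 to 120 N. Pads are 22 mm wide; open, the fingers measure 114 mm over their backs; the gripper's body (76 mm by 85 mm) begins 54 mm behind the grasp point. The pads swing forward as they close: fully open they stand 13 mm farther back than shut.
Start: joints at [-1.379, 0.521, -0.036, 1.599, 0.021, 1.021, -0.113], TCP at [0.162, 0.604, 0.231] pointing down, gripper open.
Joint ranges: [-2.91, 2.91], [-0.3, 2.13], [-1.5, 1.42], [0.17, 2.43], [-1.26, 4.41], [0.16, 1.93], [-2.52, 2.52]. Speed limits (rad/s): [1.89, 1.89, 2.39, 2.39, 3.01, 3.01, 3.01].

INTERFACE

Orientations are given as a unit quaternion [x, y, z, w].
In Python, from plant import sensors, cams, arm gives the robot as it stands. The module is installed in compiled form; this text tells all that it offers.
- The arm moves only by the tool send_rows, never from a script. Its argument "commands" is a list of rows, each a list of 3 entries, a list of its own where there are three numbers: the shift along the tool's x, y, z in cm, then the turn about the tool's z in rad, then the closure in counts, from 0 (fully open) to 255 (shut). In form: [[[tx, ty, tz], turn, hand], ...]. A call has 1 to 12 rows; each row is the pose to reach, as a shift and turn from the pose commanded when the call began, along the tool's axes at that moment; what a row does not reach only later rows make up. A row lasts 1/8 s, in which the tool goes at most 62.5 mm and 10.7 degrees, less where a joint would pass 70% of its speed; a pose out of reach is approached as far as the arm can. A call with a gripper value outside its range is refused whole. The fingers move at their own pace and stop on an object; "force" is the grip in N (left out, the last holds). Time passes only in rows, so rows that repeat a pose let the fingers close. It gives the time, the measured TCP pose, the force and the opening at its end, in the units of the state.
- sensors.state(): the state, without advancing time (a new reading comes with each control period).
- cams.camera(name): name is "scene" or "side" or "wrist"; returns the picture (384x512x3 uint8, red, green, blue); there is no depth.
- cams.camera_info(name): a dict with "fx", "fy", "cx", "cy" (pixels), "extrinsics" (4x4, takes a point from camera to world coordinates). Camera axes: x right, y down, z forward; pixel columns grow to the right and rows downward; lengths in m; the calibration is good to about 2 mm. A picture is of the moment at which its call begins: read the wrist's pose just before it. camera_info takes no time and is no camera call; for the wrist camera it gives the pose at the moment of the call.
- arm.hand_in(): hands the job in, once; it reports no verdict.
The state is a dict: "time_s": time; "joint_pos": joint angles; "dq": joint speeds; "joint_torque": joint torques, N m; "tool_pos": TCP position; "tool_rot": TCP orientation; "ft_force": force on the tool from outside, world axes, zero at the start; "ft_torque": the same for the moment, N m; "finger_gap": finger opening in m.
Only numpy, scipy, OpenCV 4.12 (cv2) and the standard library are available. Lean on these libraries where they do the work, as an engineer would, in place of code of your own. Each camera call takes 0.05 s, during which the arm holds its last target. There are 200 camera calls.

TASK

Get the shell tumbler running at the right speed: turn the outer ring of the two concentric knobs until its white line points at the red mark on the dial, leaving the orange timer knob on top of it as it is set. Then press the green start button fully down and let it go. Do not disturb the things standing around the machine.

Things in the scene. Friction and masses are not known exactly. Their poses are not given: they have to be found in the camera images.
- tumbler: Grey shell-tumbling machine, fixed to the table. Console 250 x 370 mm, flat top 50 mm above the table. Origin: on the table directly under the common upright axis of the two knobs; z up. The green button lies 115 mm from the knob axis along +x; the blue barrel (120 mm across, 180 mm long, top 188 mm above the table) lies along x with its axis 190 mm from the knob axis along -y. Console extends from -90 to +160 mm in x and -275 to +95 mm in y.
- ring_center (a point): On the knob axis, 80 mm above the table: a good height for the middle of the finger pads on the outer ring, keeping fingertips off its skirt. The ring is a dark ribbed cylinder, 60 mm diameter, 56 to 86 mm above the table, on a thin skirt of 82 mm diameter (52 to 56 mm) that turns with it. Grip it across any diameter. It takes about 0.1 N m to turn and stays where it is left.
- speed_ring (a joint): Angle of the outer ring (rad), positive counter-clockwise seen from above; 0 when its white line points along the tumbler's +x. Stops at -2.2 and 2.2.
- ring_pointer (a point): Outer end of the ring's white line, at the edge of the skirt, 41 mm from the axis, 54 mm above the table.
- speed_mark (a joint): Angle of the red mark on the dial (rad), same zero and sense as speed_ring: the ring is set when the two angles are equal. The mark is flat on the dial and 10 mm wide; it need not be touched. It always lies clockwise of the ring's line at the start, by 0.9 to 2.6 rad.
- mark_point (a point): Inner end of the red mark, 41 mm from the axis, 52 mm above the table; the ring's white line is to end here.
- timer_line (a point): Outer end of the white line on top of the orange timer knob, 16 mm from the axis, 114 mm above the table. The timer knob is a cylinder of 32 mm diameter from 86 to 114 mm above the table, on the same axis as the ring; it turns separately and very easily (0.03 N m) and must stay as it is.
- start_top (a point): Centre of the top of the round green start button, 34 mm diameter, in a black housing on the console. It is pressed straight down; a spring pushes it back.
- start (a joint): Travel of the start button (m): 0 released, 0.006 fully down, which takes 5 N.
- toadstool: Bystander, loose: black board 170 (x) x 75 (y) x 18 mm with a wood disc, a cork and a walnut cap on it, 102 mm high in all. Origin: centre of its underside. Leave alone.
- carton: Bystander, loose: yellow carton 150 (x) x 40 (y) x 34 mm. Origin: centre of its underside. Leave alone.
- jar: Bystander, loose: amber jar with white lid, 70 mm across, 100 mm high. Origin: centre of its underside. Leave alone.

How it is judged:
On the way, in this order (a step that is already met when the one before it is completed fails the run):
1. the outer ring's white line points at the red mark, with the gripper off the ring (distance between ring_pointer and mark_point below 0.006 m and contact force between the fingers and tumbler below 0.1 N), for 0.2 s.
2. the start button is pressed down (value of joint start above 0.0045 m and distance between ring_pointer and mark_point below 0.006 m), for 0.04 s.
At the end, for the whole second after the job is handed in: The outer ring's white line ends within 6 mm of the inner end of the red mark (about 8 degrees), the end of the timer knob's line is within 3 mm of where it was, the start button has been pressed and is up again (within 1.5 mm), and toadstool, carton and jar are within 20 mm of where they stood (distance between ring_pointer and mark_point below 0.006 m and value of joint start below 0.0015 m and distance of timer_line from where it was at the start of the episode below 0.003 m and distance of each of toadstool, carton, jar from where it was at the start of the episode below 0.02 m); the robot touches nothing.
It fails at once if the timer knob is turned (end of its line moved more than 3 mm, about 11 degrees) (distance of timer_line from where it was at the start of the episode above 0.003 m).
It fails at once if the start button is pressed down while the ring is not at the red mark (value of joint start above 0.0045 m and not (distance between ring_pointer and mark_point below 0.006 m)).
It fails at once if a bystander is pushed or lifted more than 20 mm (distance of any of toadstool, carton, jar from where it was at the start of the episode above 0.02 m).
It also fails if it takes over 51 s, if anything falls off the work surface, if the arm or the gripper's body presses on something with over 40 N, if the wrist force passes 120 N, or if a joint passes its speed limit or range.

## Working session

There is one attempt and no reset: what is moved stays moved. The work goes in short steps, Python scripts to look and compute and a tool call to move; the robot and the scene stay as the last step left them, time stands still between calls to the robot, and variables do not carry over. Pictures are saved under pics/ and viewed, about 8 in all and at most 12, crops included, and the job is handed in when it is done.

Besides the shell and the picture viewer there is one more tool, called after "Emit:" as name(argument=value, ...), one argument or row to a line, values as JSON. send_rows: Moves the arm, as the interface text tells. Its arguments: {"type":"object","properties":{"commands":{"type":"array","items":{"type":"array"}},"force":{"type":"number"}},"required":["commands"]}

```bash
mkdir -p pics; python3 - <<'E'
from plant import sensors,cams,arm
import cv2,numpy as np
s=sensors.state();print(s)
print(arm.grip_point_offset)
for n in("scene","side","wrist"):
    i=cams.camera_info(n);print(n,i)
    im=cams.camera(n);cv2.imwrite(f"pics/{n}0.png",im[:,:,::-1])
a=[cv2.imread(f"pics/{n}0.png") for n in("scene","side")]
E
```

```text
{'time_s': 0.0, 'joint_pos': array([-1.37919571,  0.52199601, -0.03631523,  1.59996755,  0.02120927,
        1.02108126, -0.11280485]), 'dq': array([ 1.65629562e-04, -3.85233462e-04, -1.12200941e-04,  1.23096990e-03,
        1.10617962e-03,  9.93542509e-05, -1.09244941e-03]), 'joint_torque': array([ 1.99952134e-03, -9.27110910e+01,  1.98083192e+00, -3.69941890e+01,
        1.78821216e-02,  8.29583500e-03,  3.96878204e-05]), 'tool_pos': array([0.16172506, 0.60339214, 0.23075157]), 'tool_rot': array([ 1.30537324e-01,  9.91443252e-01, -5.32865817e-04, -2.55588274e-05]), 'ft_force': array([0.42235406, 0.13995324, 0.16384088]), 'ft_torque': array([-0.0036833 ,  0.04602245, -0.02364057]), 'finger_gap': 0.08524020328653623}
0.0187
scene {'fx': 402.8726824385928, 'fy': 402.8726824385928, 'cx': 256.6392163675975, 'cy': 183.15920457989918, 'extrinsics': array([[ 0.51201916,  0.53850517, -0.66921489,  1.12956453],
       [ 0.85886003, -0.33364335,  0.38864066, -0.14469373],
       [-0.01399409, -0.77375338, -0.63333235,  0.67744987],
       [ 0.        ,  0.        ,  0.        ,  1.        ]])}
side {'fx': 349.60989046795544, 'fy': 349.60989046795544, 'cx': 253.50081649128956, 'cy': 189.07095312049822, 'extrinsics': array([[ 0.99018347, -0.115775  ,  0.07831253,  0.49445408],
       [-0.13838385, -0.73319934,  0.66578422, -0.24267741],
       [-0.01966247, -0.67008572, -0.74202326,  0.58987751],
       [ 0.        ,  0.        ,  0.        ,  1.        ]])}
wrist {'fx': 271.05333044990635, 'fy': 271.05333044990635, 'cx': 254.99908693982505, 'cy': 193.5122649670293, 'extrinsics': array([[ 2.58793898e-01,  9.28374486e-01,  2.66733074e-01,
         9.32802793e-02],
       [ 9.65932053e-01, -2.48447077e-01, -7.24521832e-02,
         6.19868182e-01],
       [-9.93705570e-04,  2.76396209e-01, -9.61043260e-01,
         3.73665883e-01],
       [ 0.00000000e+00,  0.00000000e+00,  0.00000000e+00,
         1.00000000e+00]])}
```

View pics/scene0.png

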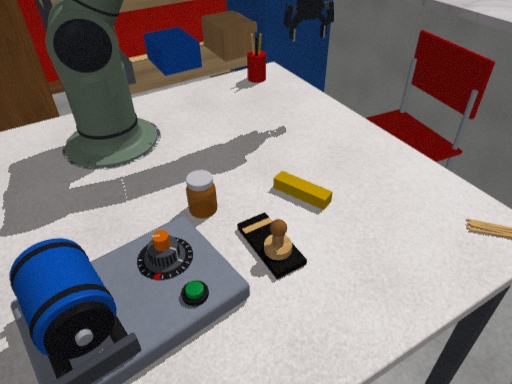

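View pics/side0.png

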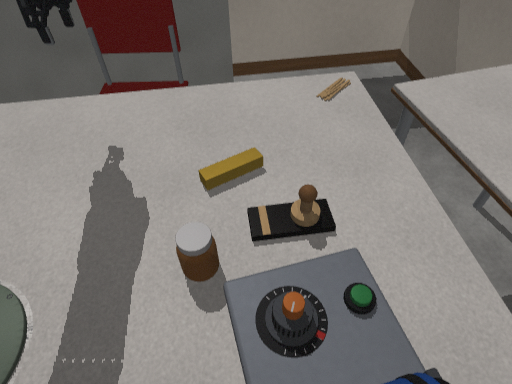

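The scene view shows the orange knob at (160,236), the green button at (195,291) and the red mark at (157,276). In the side view they are at (293,302), (361,295) and (321,336). Next I'll compute positions and look at enlarged crops.

```bash
cat > h.py <<'E'
import numpy as np,cv2
from plant import sensors,cams,arm
def ray(i,u,v):
    T=np.array(i["extrinsics"]);d=T[:3,:3]@[(u-i["cx"])/i["fx"],(v-i["cy"])/i["fy"],1];return T[:3,3],d
def onz(i,u,v,z):
    o,d=ray(i,u,v);return o+d*(z-o[2])/d[2]
def proj(i,p):
    T=np.linalg.inv(np.array(i["extrinsics"]));q=T[:3,:3]@p+T[:3,3];return np.array([i["fx"]*q[0]/q[2]+i["cx"],i["fy"]*q[1]/q[2]+i["cy"]])
def blobs(im,lo,hi,mn=6):
    m=cv2.inRange(cv2.cvtColor(im,cv2.COLOR_BGR2HSV),np.array(lo),np.array(hi))
    n,l,s,c=cv2.connectedComponentsWithStats(m)
    return [(s[k],c[k]) for k in range(1,n) if s[k,4]>=mn]
E
python3 - <<'E'
from h import *
for n in("scene","side"):
    im=cv2.imread(f"pics/{n}0.png");i=cams.camera_info(n)
    print(n)
    for nm,lo,hi,z in(("green",(50,120,40),(80,255,255),.07),("orange",(5,200,150),(14,255,255),.1),("red",(0,150,100),(4,255,255),.052),("red2",(174,150,100),(180,255,255),.052)):
        for s,c in blobs(im,lo,hi):
            if c[1]>200: print(nm,s,c.round(1),onz(i,*c,z).round(4))
a=cv2.imread("pics/scene0.png")[215:310,125:225];b=cv2.imread("pics/side0.png")[275:365,245:385]
a=cv2.resize(a,(400,380),interpolation=2);b=cv2.resize(b,(400,257),interpolation=2)
o=np.zeros((380,800,3),np.uint8);o[:,:400]=a;o[:257,400:]=b;cv2.imwrite("pics/crop0.png",o)
E
```

```text
scene
green [185 281  19  18 286] [194.1 289.4] [ 0.6884 -0.0229  0.07  ]
orange [153 230  15  12 116] [160.2 236. ] [ 0.5602 -0.0347  0.1   ]
red [154 273   7   6  28] [157.  275.8] [ 0.6092 -0.0676  0.052 ]
side
green [350 284  23  23 390] [360.8 294.9] [ 0.6843 -0.0233  0.07  ]
red [317 331   8   9  45] [320.5 334.7] [ 0.6099 -0.0674  0.052 ]
```

View pics/crop0.png

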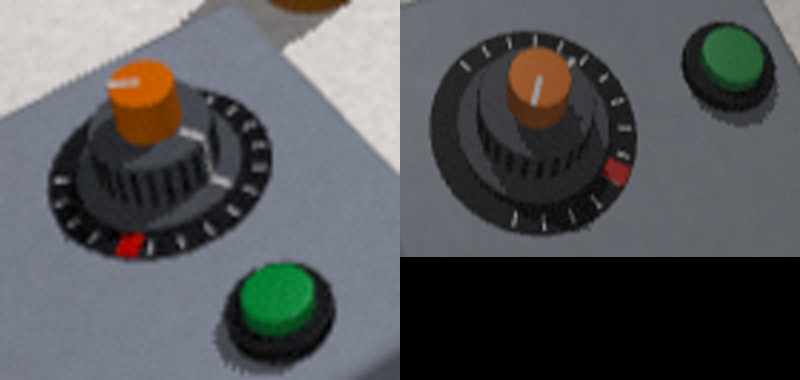

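```bash
python3 - <<'E'
from h import *
S=cams.camera_info("scene");D=cams.camera_info("side")
def tri(a,b):
    A=[];B=[]
    for i,p in((S,a),(D,b)):
        o,d=ray(i,*p);d/=np.linalg.norm(d);M=np.eye(3)-np.outer(d,d);A.append(M);B.append(M@o)
    return np.linalg.solve(sum(A),sum(B))
print("timer top z114",onz(S,160.3,233.5,.114),onz(D,294,298.8,.114),tri((160.3,233.5),(294,298.8)))
k=(onz(S,160.3,233.5,.114)+onz(D,294,298.8,.114))[:2]/2
print("green tri",tri((194.3,288),(361.2,294)))
g=tri((194.3,288),(361.2,294))[:2]
rp=onz(S,182.2,261.3,.054)[:2]; m=np.array([.6095,-.0675])
ang=lambda v:np.arctan2(v[1],v[0])
print("k",k,"g-k",np.linalg.norm(g-k),ang(g-k),"ptr",rp,np.linalg.norm(rp-k),ang(rp-k),"mark",np.linalg.norm(m-k),ang(m-k))
print("jar",tri((201,179),(195,238)), "toad",onz(S,270,243,.018),onz(D,291,218,.018))
s=sensors.state();print(s["tool_pos"])
E
```

```text
timer top z114 [ 0.56790139 -0.03492183  0.114     ] [ 0.57255895 -0.03349065  0.114     ] [ 0.57190739 -0.03552655  0.11813333]
green tri [ 0.68551033 -0.02154379  0.06961586]
k [ 0.57023017 -0.03420624] g-k 0.11597349840210468 0.1094021091854588 ptr [ 0.60308654 -0.01276147] 0.03923543517338892 0.5782586615815506 mark 0.05148391946265395 -0.7032272358728091
jar [0.4320811  0.10977541 0.09273775] toad [0.62555049 0.17904454 0.018     ] [0.61957493 0.17949809 0.018     ]
[0.16176493 0.60346489 0.23088099]
```

Emit:
send_rows(
  commands=[
    [[-2,-1.8,0],0,0],
    [[-5.5,-5,0],0,0],
    [[-10,-9,0],0,0],
    [[-14.5,-13.2,0],0,0],
    [[-19,-17.3,0],0,0],
    [[-23.5,-21.4,0],0,0],
    [[-28,-25.5,0],0,0],
    [[-32.5,-29.6,0],0,0],
    [[-37,-33.7,0],0,0],
    [[-41.5,-37.8,0],0,0],
    [[-46,-41.9,0],0,0],
    [[-50,-45.6,0],0,0],
  ],
)

```text
time_s: 1.65
tool_pos: [0.5275, 0.0317, 0.2313]
tool_rot: [0.131, 0.991, -0.0, 0.0]
ft_force: [0.4, 0.9, 1.5]
finger_gap: 0.0851
```

Emit:
send_rows(
  commands=[
    [[-3.5,-3.2,0],0,0],
    [[-5.5,-5,0],0,0],
    [[-6,-5.4,0],0,0],
    [[-6,-5.4,0],0,0],
    [[-6,-5.4,0],0,0],
  ],
)

```text
time_s: 2.28
tool_pos: [0.5703, -0.0327, 0.2313]
tool_rot: [0.13, 0.992, 0.0, -0.0]
ft_force: [-0.5, -0.2, -0.4]
finger_gap: 0.0855
```

```bash
python3 - <<'E'
from h import *
s=sensors.state();print(s["time_s"],s["tool_pos"],s["tool_rot"],s["joint_pos"])
i=cams.camera_info("wrist");im=cams.camera("wrist")[:,:,::-1].copy();cv2.imwrite("pics/w1.png",im)
for p in((.5702,-.0342,.114),(.5702,-.0342,.054),(.6095,-.0675,.052),(.6855,-.0215,.0696)):print(proj(i,np.array(p)))
for nm,lo,hi,z in(("green",(50,120,40),(80,255,255),.07),("orange",(5,150,90),(16,255,255),.114),("red",(0,150,100),(4,255,255),.052)):
    for t,c in blobs(im,lo,hi,20): print(nm,t,c.round(1),onz(i,*c,z).round(4))
cv2.imwrite("pics/w1b.png",cv2.resize(im,(800,600),interpolation=2))
E
```

```text
2.275 [ 0.57028782 -0.0327143   0.23131751] [ 1.29863914e-01  9.91531799e-01  1.92130259e-04 -1.35917424e-04] [-0.19612034  0.44341141  0.20701873  1.75400234 -0.10871189  0.95549633
  1.36463424]
[255.44860339 189.53140803]
[255.35192422 176.51663977]
[237.85575258 212.27088044]
[288.58353871 263.00923472]
green [273 247  28  28 616] [286.4 260.8] [ 0.6815 -0.0234  0.07  ]
orange [360  31  20  11  67] [368.4  37.6] [0.4647 0.0941 0.114 ]
orange [235 170  32  35 808] [251.1 187.6] [ 0.5671 -0.0378  0.114 ]
orange [455 185  24  29 536] [465.9 198.8] [0.6339 0.1677 0.114 ]
red [231 207  11  10  72] [236.3 211.2] [ 0.6076 -0.069   0.052 ]
```

View pics/w1b.png

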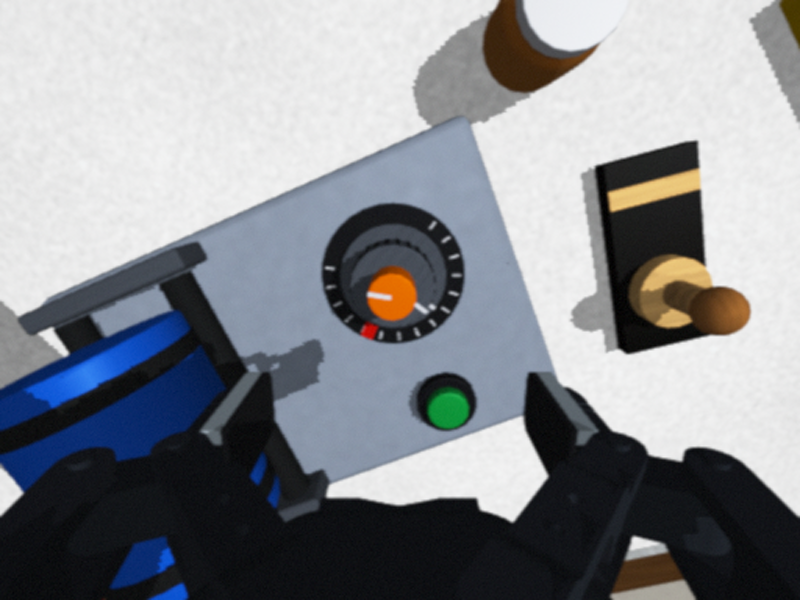

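The wrist view shows the orange knob at about (250,188), the ring line's end at (276,197), the mark at (236,211) and the button at (286,261), in native pixels. I'm descending halfway to check the centring.

Emit:
send_rows(
  commands=[
    [[0,-0.3,3],0,0],
    [[0,-0.3,7],0,0],
    [[0,-0.3,9],0,0],
    [[0,-0.3,9],0,0],
    [[0,-0.3,9],0,0],
  ],
  force=40,
)

```text
time_s: 2.95
tool_pos: [0.5703, -0.0365, 0.1423]
tool_rot: [0.13, 0.991, 0.0, 0.001]
ft_force: [-0.3, -0.2, 0.4]
finger_gap: 0.085
```

```bash
python3 - <<'E'
from h import *
s=sensors.state();print(s["time_s"],s["tool_pos"])
i=cams.camera_info("wrist");im=cams.camera("wrist")[:,:,::-1].copy();cv2.imwrite("pics/w2.png",im)
for p in((.569,-.0355,.114),(.569,-.0355,.052),s["tool_pos"]):print(proj(i,np.array(p)))
for nm,lo,hi,z in(("green",(50,120,40),(80,255,255),.07),("orange",(5,150,90),(16,255,255),.114),("red",(0,150,100),(4,255,255),.052)):
    for t,c in blobs(im,lo,hi,60): print(nm,t,c.round(1),onz(i,*c,z).round(4))
cv2.imwrite("pics/w2b.png",cv2.resize(im[84:,100:412],(780,750),interpolation=2)[:600])
E
```

```text
2.95 [ 0.57030754 -0.03646734  0.14231553]
[258.73978608 221.31108742]
[257.79690477 195.32635883]
[258.36594197 242.15520984]
green [283 290  37  35 950] [301.  305.9] [ 0.6789 -0.0228  0.07  ]
orange [ 231  192   46   52 1766] [254.6 218. ] [ 0.566  -0.0376  0.114 ]
red [228 239  11  10  77] [232.7 243.5] [ 0.6088 -0.0705  0.052 ]
```

View pics/w2b.png

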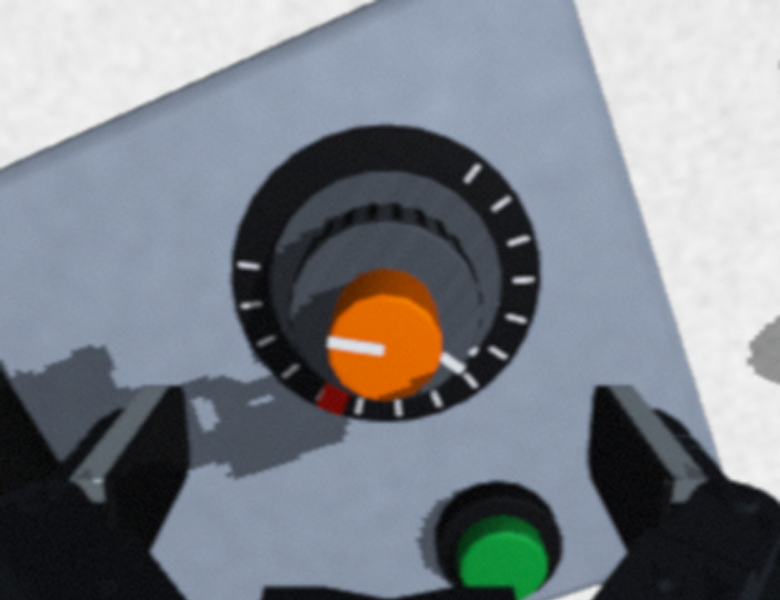

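The pads straddle the knob evenly: pad edges are at x 187 and 590, and the knob is at 386. The ring line ends at about (476,350) and the mark is at (334,399), so the turn is about 1.24 rad clockwise. I'm going down to grip.

Emit:
send_rows(
  commands=[
    [[0.1,0.1,3],0,0],
    [[0.1,0.1,6],0,0],
    [[0.1,0.1,8],0,0],
    [[0.1,0.1,8.6],0,0],
    [[0.1,0.1,8.6],0,0],
  ],
)

```text
time_s: 3.62
tool_pos: [0.5696, -0.0355, 0.056]
tool_rot: [0.131, 0.991, 0.0, 0.0]
ft_force: [-0.2, 0.3, -0.4]
finger_gap: 0.0852
```

Emit:
send_rows(
  commands=[
    [[0,0,0],0,120],
    [[0,0,0],0,120],
    [[0,0,0],0,120],
    [[0,0,0],0,120],
    [[0,0,0],0,120],
    [[0,0,0],0,120],
  ],
  force=30,
)

```text
time_s: 4.38
tool_pos: [0.5694, -0.0371, 0.0566]
tool_rot: [0.131, 0.991, -0.001, 0.001]
ft_force: [-5.5, -7.4, 13.0]
finger_gap: 0.0594
```

```bash
python3 - <<'E'
from h import *
s=sensors.state();print(s["time_s"],s["tool_pos"],s["ft_force"],s["ft_torque"],s["finger_gap"],s["joint_pos"][6])
im=cams.camera("wrist")[:,:,::-1].copy();cv2.imwrite("pics/w3.png",im)
i={"fx":271.05,"fy":271.05,"cx":255,"cy":193.5,"extrinsics":cams.camera_info("wrist")["extrinsics"].copy()}
i["extrinsics"][2,3]+=.1423-s["tool_pos"][2]
f=lambda x,y,z:onz(i,100+x/2.5,84+y/2.5,z)[:2]
c=f(386,272,.052);p=f(476,350,.054)-c;m=f(334,399,.052)-c
print(c,p,m,np.linalg.norm(p),np.linalg.norm(m),np.arctan2(p[1],p[0])-np.arctan2(m[1],m[0]))
E
```

```text
4.375 [ 0.56940146 -0.03714001  0.05659247] [-5.46931408 -7.35025825 13.03022191] [-1.69734877  1.05823281  0.05486238] 0.05942221004904255 1.4164668731530912
[ 0.56503678 -0.03863061] [0.03675748 0.02428366] [ 0.04313654 -0.03201659] 0.04405461322781673 0.053719862217065095 1.2223225864010108
```

View pics/w3.png

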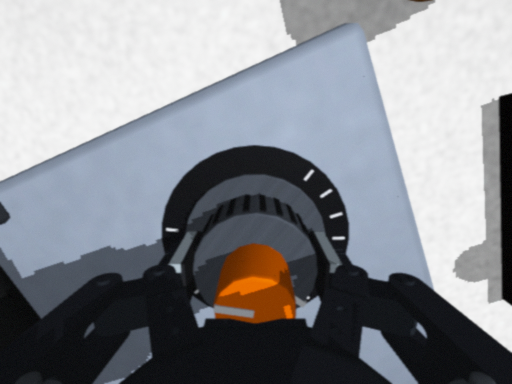

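Gripped, with a gap of 59 mm and moderate side force. I'm easing the offset and turning.

Emit:
send_rows(
  commands=[
    [[0,-0.15,-0.05],0,120],
    [[0,-0.15,-0.05],0.08,120],
    [[0,-0.15,-0.05],0.22,120],
    [[0,-0.15,-0.05],0.38,120],
    [[0,-0.15,-0.05],0.54,120],
    [[0,-0.15,-0.05],0.7,120],
    [[0,-0.15,-0.05],0.86,120],
    [[0,-0.15,-0.05],1.02,120],
    [[0,-0.15,-0.05],1.15,120],
    [[0,-0.15,-0.05],1.23,120],
    [[0,-0.15,-0.05],1.23,120],
    [[0,-0.15,-0.05],1.23,120],
  ],
)

```text
time_s: 5.92
tool_pos: [0.5702, -0.0365, 0.0567]
tool_rot: [0.678, 0.735, 0.001, 0.001]
ft_force: [5.7, 2.7, 4.8]
finger_gap: 0.0592
```

```bash
python3 - <<'E'
from h import *
s=sensors.state();print(s["time_s"],s["tool_pos"],s["tool_rot"],s["ft_force"],s["ft_torque"],s["finger_gap"],s["joint_pos"][6])
for n in("scene","side"):cv2.imwrite(f"pics/{n}4.png",cams.camera(n)[:,:,::-1])
a=cv2.resize(cv2.imread("pics/scene4.png")[195:310,105:245],(400,328),interpolation=2);b=cv2.resize(cv2.imread("pics/side4.png")[260:375,225:365],(400,328),interpolation=2)
cv2.imwrite("pics/c4.png",np.hstack([a,b]))
E
```

```text
5.925 [ 0.57018457 -0.03649802  0.05670197] [0.67797114 0.73508713 0.00113747 0.00086542] [5.71817116 2.7488596  4.81991858] [ 0.43813569 -0.90009241 -0.12678408] 0.05917398663864633 0.5256308850675043
```

View pics/c4.png

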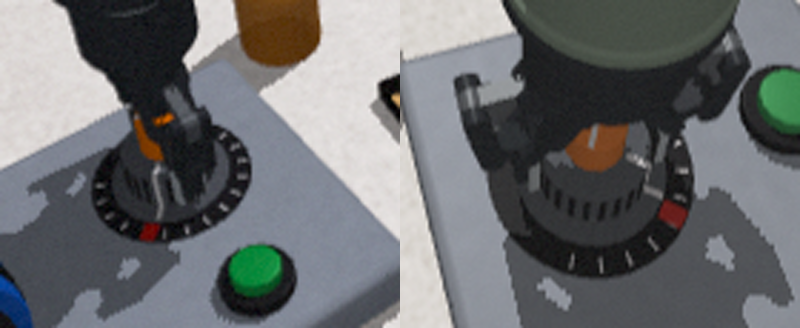

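```bash
python3 - <<'E'
from h import *
S=cams.camera_info("scene");D=cams.camera_info("side")
k=np.array([.5702,-.0358])
for i,p,m in((S,(160.3,271.3),(157.3,275.8)),(D,(315.3,327.6),(320.5,334.7))):
  for kk in (k,k+[0,.0016],k-[.002,0]):
    a=onz(i,*p,.054)[:2]-kk;b=onz(i,*m,.052)[:2]-kk
    print(np.linalg.norm(a),np.arctan2(a[1],a[0]),np.linalg.norm(b),np.arctan2(b[1],b[0]),np.arctan2(a[1],a[0])-np.arctan2(b[1],b[0]))
E
```

```text
0.040778073085547734 -0.5957949096776767 0.05031136935526517 -0.672893785641456 0.07709887596377929
0.04169697612051719 -0.6275609312888083 0.05132382622470828 -0.6972754089034104 0.06971447761460214
0.04244831830165509 -0.5693518228143417 0.051890385945962854 -0.6488696223574681 0.07951779954312643
0.040118751477689056 -0.5491076882323491 0.050730115650781324 -0.6742370574552584 0.1251293692229093
0.04097656795550127 -0.5824203216968981 0.051744096024071005 -0.6983946957352493 0.1159743740383512
0.04183775673846985 -0.5241550851637902 0.05230738712665933 -0.6503642992183012 0.12620921405451102
```

The line is still about 0.1 rad short, so I'll add that, release and rise.

Emit:
send_rows(
  commands=[
    [[0,0,0],0.06,120],
    [[0,0,0],0.1,120],
    [[0,0,0],0.1,120],
    [[0,0,0],0.1,120],
    [[0,0,0],0.1,0],
    [[0,0,0],0.1,0],
    [[0,0,0],0.1,0],
    [[0,0,0],0.1,0],
    [[0,0,0],0.1,0],
    [[0,0,0],0.1,0],
  ],
)

```text
time_s: 7.28
tool_pos: [0.5688, -0.037, 0.0558]
tool_rot: [0.714, 0.7, -0.0, -0.0]
ft_force: [-0.5, -0.5, 0.4]
finger_gap: 0.0853
```

Emit:
send_rows(
  commands=[
    [[0,0,-1],0,0],
    [[0,0,-4],0,0],
    [[0,0,-8],0,0],
    [[0,0,-12],0,0],
    [[0,0,-15],0,0],
    [[0,0,-15],0,0],
    [[0,0,-15],0,0],
    [[0,0,-15],0,0],
  ],
)

```text
time_s: 8.28
tool_pos: [0.5684, -0.037, 0.2051]
tool_rot: [0.715, 0.7, -0.0, -0.0]
ft_force: [0.2, -0.3, 0.5]
finger_gap: 0.085
```

```bash
python3 - <<'E'
from h import *
s=sensors.state();print(s["time_s"],s["tool_pos"],s["tool_rot"],s["ft_force"],s["finger_gap"],s["joint_pos"])
i=cams.camera_info("wrist");print(i["extrinsics"].round(4).tolist())
for n in("scene","side","wrist"):
    cv2.imwrite(f"pics/{n}5.png",cams.camera(n)[:,:,::-1])
R=lambda n,y,x:cv2.resize(cv2.imread(f"pics/{n}5.png")[y:y+75,x:x+100],(400,300),interpolation=2)
k=proj(i,np.array([.569,-.036,.06])).astype(int);x,y=k-[50,37];print("wrist crop",x,y)
cv2.imwrite("pics/c5.png",np.vstack([np.hstack([R("scene",222,115),R("side",280,245)]),np.hstack([R("wrist",y,x),np.zeros((300,400,3),np.uint8)])]))
E
```

```text
8.275 [ 0.56841365 -0.03699692  0.20512495] [ 7.14527190e-01  6.99607408e-01 -4.93526929e-04 -3.55134042e-04] [ 0.2046935  -0.29981446  0.48260154] 0.08499390803146961 [-0.49707261  0.55196033  0.66449204  1.79992704 -0.41348329  0.93409738
  0.32565144]
[[0.9998, -0.0197, -0.0079, 0.5696], [-0.0211, -0.9606, -0.2771, 0.0315], [-0.0021, 0.2772, -0.9608, 0.348], [0.0, 0.0, 0.0, 1.0]]
wrist crop 206 142
```

View pics/c5.png

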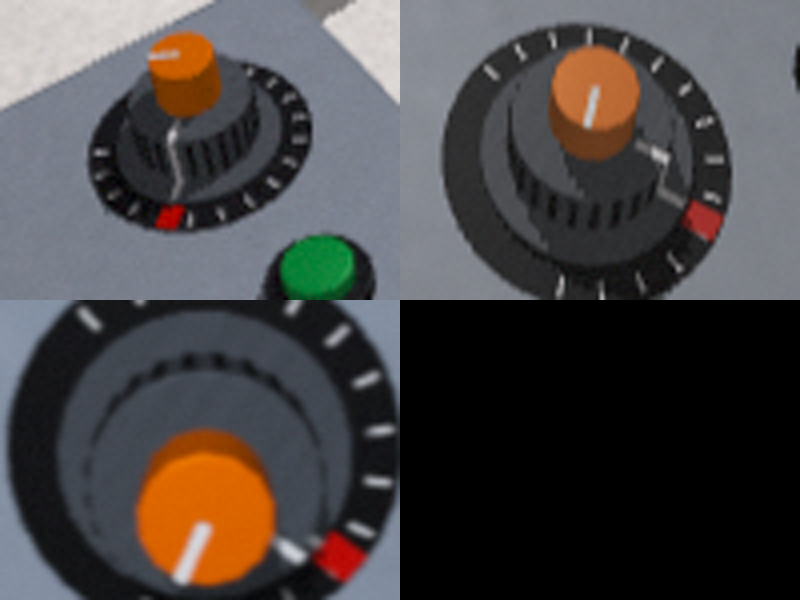

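```bash
python3 - <<'E'
from h import *
S=cams.camera_info("scene");D=cams.camera_info("side")
def cen(n):
    im=cv2.imread(f"pics/{n}5.png");return [c for t,c in blobs(im,(0,150,90),(4,255,255),15) if c[1]>230]
for n,i,ps in(("scene",S,((159.5,270.8),(159.2,271.6))),("side",D,((315.7,331),(316.2,331.5)))):
  m=cen(n);print(m)
  for p in ps:
   for kk in (np.array([.5695,-.0365]),np.array([.5705,-.035])):
    a=onz(i,*p,.054)[:2]-kk;b=onz(i,*m[0],.052)[:2]-kk
    e=a/np.linalg.norm(a)*41-b/np.linalg.norm(b)*41
    print(np.linalg.norm(a),np.arctan2(a[1],a[0]),np.arctan2(b[1],b[0]),np.linalg.norm(e))
E
```

```text
[array([157.03703704, 275.88888889])]
0.039852786534044886 -0.6178293126859851 -0.6620726138478383 1.8138274011820612
0.03994721262694911 -0.6629534990176446 -0.6974305412701223 1.4134887229822466
0.04179258215308965 -0.6194065854027677 -0.6620726138478383 1.7491744850486153
0.04188796084331775 -0.6624366803480117 -0.6974305412701223 1.4346750926705718
[array([320.35714286, 334.53571429])]
0.04253894926252456 -0.6361484316677064 -0.6524957980906957 0.6702345603234034
0.042663729136259536 -0.678367470919933 -0.6879738332851756 0.39385934254562743
0.04347811619458907 -0.6439789112940918 -0.6524957980906957 0.34919130326620906
0.04361613229417768 -0.6852586675008182 -0.6879738332851756 0.11132176296372626
```

The error at the mark is about 2 mm or less from both views, and the timer is unmoved. Now for the button at about (0.684, -0.0235): I'm shutting the fingers and going above it.

Emit:
send_rows(
  commands=[
    [[0.5,3,0],0,255],
    [[1.1,7,0],0,255],
    [[1.6,10.5,0],0,255],
    [[1.6,11.5,0],0,255],
    [[1.6,11.5,3],0,255],
    [[1.6,11.5,7],0,255],
    [[1.6,11.5,10],0,255],
    [[1.6,11.5,11],0,255],
    [[1.6,11.5,11],0,255],
    [[1.6,11.5,11],0,255],
  ],
)

```text
time_s: 9.68
tool_pos: [0.6846, -0.0236, 0.0972]
tool_rot: [0.715, 0.7, 0.001, 0.001]
ft_force: [0.5, -0.7, -0.2]
finger_gap: -0.0005
```

```bash
python3 - <<'E'
from h import *
s=sensors.state();print(s["time_s"],s["tool_pos"],s["ft_force"],s["finger_gap"])
for n in("scene","side"):cv2.imwrite(f"pics/{n}6.png",cams.camera(n)[:,:,::-1])
R=lambda n,y,x:cv2.resize(cv2.imread(f"pics/{n}6.png")[y:y+105,x:x+140],(400,300),interpolation=2)
cv2.imwrite("pics/c6.png",np.hstack([R("scene",215,115),R("side",250,265)]))
E
```

```text
9.675 [ 0.68464788 -0.02361529  0.09716105] [ 0.46070424 -0.70110739 -0.16604087] -0.00046828268967976115
```

View pics/c6.png

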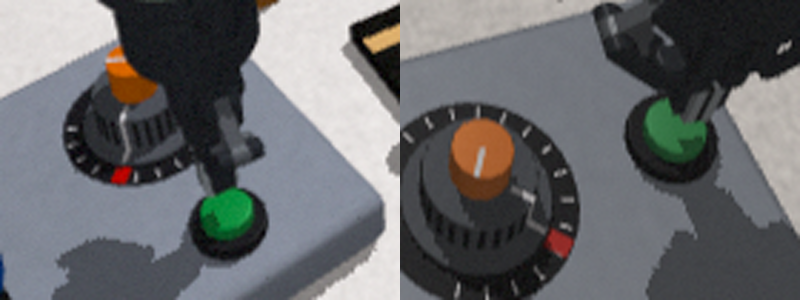

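The shut fingers stand over the button. Pressing in small steps.

Emit:
send_rows(
  commands=[
    [[0,0,1],0,255],
    [[0,0,2],0,255],
    [[0,0,2.5],0,255],
    [[0,0,2.8],0,255],
    [[0,0,3.0],0,255],
    [[0,0,3.0],0,255],
  ],
)

```text
time_s: 10.52
tool_pos: [0.684, -0.0234, 0.0662]
tool_rot: [0.715, 0.7, 0.0, -0.0]
ft_force: [-4.2, 1.6, 6.2]
finger_gap: 0.0002
```

Emit:
send_rows(
  commands=[
    [[0,0,0.2],0,255],
    [[0,0,0.4],0,255],
    [[0,0,0.4],0,255],
    [[0,0,0.4],0,255],
  ],
)

```text
time_s: 11.02
tool_pos: [0.6844, -0.0235, 0.0653]
tool_rot: [0.715, 0.7, 0.001, -0.0]
ft_force: [-22.5, 4.8, 52.3]
finger_gap: 0.0002
```

It has bottomed out: the force jumped to 52 N with only 1 mm more travel. I'm lifting off.

Emit:
send_rows(
  commands=[
    [[0,0,-0.5],0,255],
    [[0,0,-2],0,255],
    [[0,0,-5],0,255],
    [[0,0,-9],0,255],
    [[0,0,-14],0,255],
    [[0,0,-17],0,255],
    [[0,0,-17],0,255],
    [[0,0,-17],0,255],
    [[0,0,-17],0,255],
  ],
)

```text
time_s: 12.15
tool_pos: [0.6838, -0.0234, 0.2309]
tool_rot: [0.715, 0.7, -0.001, -0.0]
ft_force: [-0.2, 1.5, 0.7]
finger_gap: 0.0003
```

```bash
python3 - <<'E'
from h import *
s=sensors.state();print(s["time_s"],s["tool_pos"],s["ft_force"])
for n in("scene","side"):
    im=cams.camera(n)[:,:,::-1].copy();cv2.imwrite(f"pics/{n}7.png",im)
    for v in("0","7"):
        print(n,v,[(t[4],c.round(1)) for lo,hi in(((50,120,40),(80,255,255)),((0,150,90),(4,255,255))) for t,c in blobs(cv2.imread(f"pics/{n}{v}.png"),lo,hi,15) if 200<c[1]<345 and c[0]<400])
R=lambda n,v,y,x:cv2.resize(cv2.imread(f"pics/{n}{v}.png")[y:y+150,x:x+200],(400,300),interpolation=2)
cv2.imwrite("pics/c7.png",np.vstack([np.hstack([R("scene",v,165,115),R("side",v,190,200)]) for v in "07"]))
E
```

```text
12.15 [ 0.68376755 -0.02339475  0.23093946] [-0.16789332  1.4699395   0.7053925 ]
scene 0 [(np.int32(286), array([194.1, 289.4])), (np.int32(28), array([157. , 275.8]))]
scene 7 [(np.int32(286), array([194.2, 289.4])), (np.int32(29), array([157.2, 275.8]))]
side 0 [(np.int32(390), array([360.8, 294.9])), (np.int32(50), array([320.6, 334.4]))]
side 7 [(np.int32(387), array([360.8, 295. ])), (np.int32(53), array([320.7, 334.5]))]
```

View pics/c7.png

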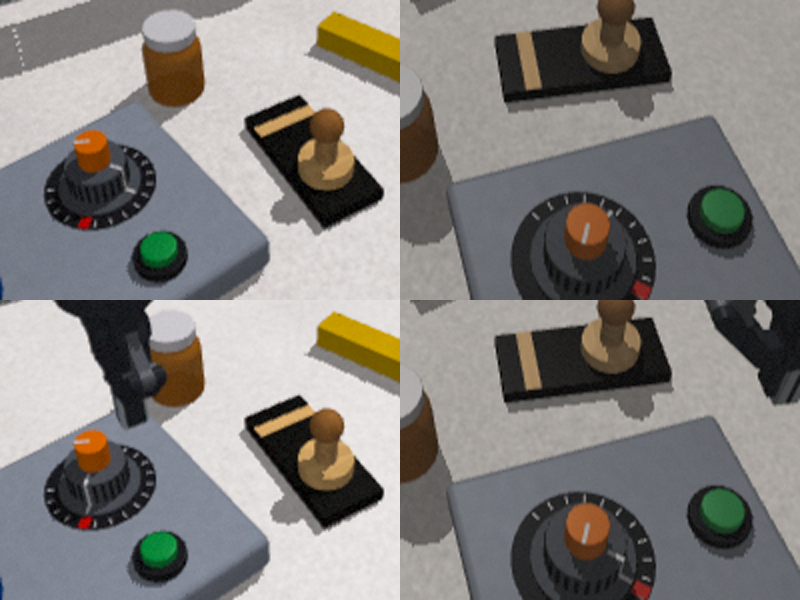

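Everything stands as before, the line is at the mark and the button is up again. The press depth rests only on force, so I'll press again in finer steps to confirm the full 6 mm travel. There is plenty of time.

Emit:
send_rows(
  commands=[
    [[0,0,4],0,255],
    [[0,0,9],0,255],
    [[0,0,13],0,255],
    [[0,0,15],0,255],
    [[0,0,15.5],0,255],
    [[0,0,15.5],0,255],
    [[0,0,15.5],0,255],
  ],
)

```text
time_s: 13.12
tool_pos: [0.6849, -0.0235, 0.0782]
tool_rot: [0.714, 0.7, 0.001, 0.001]
ft_force: [-0.3, 0.0, 0.1]
finger_gap: 0.0001
```

Emit:
send_rows(
  commands=[
    [[0,0,0.2],0,255],
    [[0,0,0.2],0,255],
    [[0,0,0.2],0,255],
  ],
)

```text
time_s: 13.5
tool_pos: [0.6842, -0.0235, 0.0749]
tool_rot: [0.715, 0.7, 0.0, 0.0]
ft_force: [-0.0, -0.3, -0.6]
finger_gap: -0.0004
```

Emit:
send_rows(
  commands=[
    [[0,0,0.2],0,255],
    [[0,0,0.2],0,255],
    [[0,0,0.2],0,255],
  ],
)

```text
time_s: 13.88
tool_pos: [0.6841, -0.0235, 0.0728]
tool_rot: [0.715, 0.7, -0.0, 0.0]
ft_force: [0.8, 0.0, 0.8]
finger_gap: 0.0004
```

Emit:
send_rows(
  commands=[
    [[0,0,0.2],0,255],
    [[0,0,0.2],0,255],
    [[0,0,0.2],0,255],
  ],
)

```text
time_s: 14.25
tool_pos: [0.6842, -0.0235, 0.0709]
tool_rot: [0.715, 0.7, 0.0, 0.0]
ft_force: [0.2, 1.0, 2.0]
finger_gap: 0.0002
```

Emit:
send_rows(
  commands=[
    [[0,0,0.2],0,255],
    [[0,0,0.2],0,255],
    [[0,0,0.2],0,255],
  ],
)

```text
time_s: 14.62
tool_pos: [0.6842, -0.0235, 0.0689]
tool_rot: [0.715, 0.7, 0.0, 0.0]
ft_force: [1.4, 0.2, 2.6]
finger_gap: -0.0002
```

Emit:
send_rows(
  commands=[
    [[0,0,0.2],0,255],
    [[0,0,0.2],0,255],
    [[0,0,0.2],0,255],
  ],
)

```text
time_s: 15.0
tool_pos: [0.6842, -0.0235, 0.0669]
tool_rot: [0.715, 0.7, 0.0, 0.0]
ft_force: [0.2, -0.6, 4.0]
finger_gap: 0.0002
```

The force rises like a spring from contact at about 0.072 m to 4 N at 0.067 m. The earlier press to 0.0653 m was therefore the full travel. I'll lift off and hand in.

Emit:
send_rows(
  commands=[
    [[0,0,0.1],0,255],
    [[0,0,0.1],0,255],
    [[0,0,-2],0,255],
    [[0,0,-6],0,255],
    [[0,0,-11],0,255],
    [[0,0,-15],0,255],
    [[0,0,-16],0,255],
    [[0,0,-16],0,255],
    [[0,0,-16],0,255],
  ],
)

```text
time_s: 16.12
tool_pos: [0.6835, -0.0232, 0.2257]
tool_rot: [0.714, 0.7, -0.001, -0.001]
ft_force: [0.5, 0.1, -0.5]
finger_gap: -0.0002
```

```bash
python3 - <<'E'
from h import *
s=sensors.state();print(s["time_s"],s["tool_pos"],s["ft_force"],abs(s["dq"]).max())
for n in("scene","side"):
    im=cams.camera(n)[:,:,::-1].copy();o=cv2.imread(f"pics/{n}7.png")
    print(n,[(t[4],c.round(1)) for t,c in blobs(im,(50,120,40),(80,255,255),15)], (np.abs(im.astype(int)-o).max(2)>60).sum())
print(arm.hand_in())
E
```

```text
16.125 [ 0.68354667 -0.0232455   0.22571418] [ 0.50356663  0.09096528 -0.45464144] 0.005354082549871053
scene [(np.int32(285), array([194.1, 289.4]))] 493
side [(np.int32(387), array([360.7, 295. ]))] 715
the job is handed in; nothing more can be done
None
```

The outer ring's line is on the red mark, the start button has been fully pressed and released, and the job was handed in at about 16 s. No verdict was reported.

- **Ring:** I turned it about 1.33 rad clockwise in two moves, then let go. The two fixed cameras put the end of the line within about 2 mm of the mark, against a limit of 6 mm. They disagreed slightly: the scene camera gave 1.4–1.8 mm and the side camera under 1 mm.
- **Timer knob:** it looks unchanged in the before and after pictures.
- **Button:** the first press bottomed out, with the force jumping to 52 N. I then pressed it a second time in small steps to check the travel. The force rose steadily from contact at about 72 mm height to 4 N at 67 mm, which fits the first press (down to 65 mm) having been full travel. In the last pictures the button is up, in the same place as at the start.
- **Bystanders:** the toadstool and the jar look unmoved in the pictures after the first press. Only part of the carton was in that view, and that part had not moved. The second press never went near any of them. The gripper ended about 15 cm above the console, touching nothing.

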